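Change the heating block of a laboratory shaker: hook it in, swing it down, click it home

TASK

Fit the heating block with the twenty-four small wells onto the empty deck of the low white shaker, long tongue to the back: hook the tongue under the retaining lip with the front edge still raised, slide it in until you feel the back stop, then swing the front down and press until the spring catch snaps over the front ledge, and let go. The deck has stopped anywhere on its small orbit and runs on a delicate bearing, so feel your way in and never push on it harder than about 2 kg. Leave the other block and the red-capped bottle where they are.

Things in the scene. Friction and masses are not known exactly. Their poses are not given: they have to be found in the camera images.
- shaker: Low white bench shaker, 234 x 170 mm, fixed. Origin: centre of its underside; x points to its back (away from the sloping control panel), y to its left. On top an aluminium deck, 136 x 100 mm, upper face 72 mm above the worktop. A steel rail along the deck's back edge overhangs forward as the retaining lip; across the front edge are a sill, 8 mm high, and the spring catch in its middle.
- cradle (a point): Fixed point 20 mm behind the shaker's origin, 72 mm up, axes as the shaker's: where the deck's middle would be if the deck stood centred. The deck is braked wherever its orbit stopped: up to 6 mm off in x and 8 mm in y, never turned; this is not measured, so see or feel it. On the deck, counted from its middle: back stop (upright) at x = +57 mm, sill's inner face at -51 mm.
- lip_mouth (a point): Where the mouth under the lip would be if the deck stood centred: deck height, 48 mm behind the cradle point. The slot is 7 mm high, 9 mm deep to the back stop; the lip's top is 12 mm above the deck. Two cheeks 10 mm high, square-ended, from 41 mm behind the deck's middle to the stop, bound the tongue at y = +-39.5 mm: a tongue off to one side strikes a cheek's end before the mouth.
- shaker_catch (a joint): Spring catch, in m: 0 = sprung out over the deck (rest), 0.008 = pushed fully to the front. Nose 21 mm wide, tip 46 mm in front of the deck's middle, 5.5 to 14.5 mm above the deck; its upper face slopes 32 degrees from upright, so a ledge pressed down on it pushes it back 3 to 5 mm, then it springs over the ledge. That takes some 5 to 10 N at the ledge, or 5 to 15 N pressed on the grip bar.
- block_small: Aluminium heating block with twenty-four small wells (4 rows of 6, 11 mm wide), about 0.45 kg (0.36 to 0.56). Origin: centre of underside, x along its length. Base plate 4 mm thick, 76 mm wide, from x = -50 to +56 mm; on it the body, x = -42 to +42 mm, 76 mm wide, top 36 mm above the underside. So the plate sticks out 14 mm at +x (tongue, goes to the back) and 8 mm at -x (ledge).
- block_large: The other heating block, to be left alone: the same outer form and size, but six large wells (2 rows of 3, 21 mm wide).
- block_small_grip (a point): Centre of the small-well block's black grip bar: bar along the block's x, 60 mm long, 10 mm thick (y), 14 mm high, centre 64 mm above the underside and over the block's origin, on two thin posts at x = +-24 mm, 21 mm free below the bar. Axes as the block's.
- block_small_tongue (a point): Middle of the lower edge of the tongue's tip: 56 mm from the block's origin along its +x, at the underside. With this edge on the deck, the front clears the catch when raised by more than 10 degrees, and the tongue fits the slot down to the stop up to 19 degrees; about 13 is best.
- block_small_ledge (a point): Middle of the lower front edge of the ledge: 50 mm from the block's origin along its -x, at the underside.
- bottle_100: Small bottle with a red cap, 56 mm wide, 109 mm high, a bystander; origin at the centre of its foot.
There are look-alikes about, which are no part of the job. Leave any purple look-alike of the block_small alone.

How it is judged:
On the way, in this order (a step that is already met when the one before it is completed fails the run):
1. the block's tongue is low on the deck at the retaining lip while its front edge is still raised (x of block_small_tongue in the frame of cradle above 0.045 m and z of block_small_tongue in the frame of cradle below 0.005 m and y of block_small_tongue in the frame of cradle between -0.013 and 0.013 m and z of block_small_ledge in the frame of cradle above 0.012 m), for 0.2 s.
2. the block lies flat on the deck with the tongue under the lip and the catch sprung back over its front ledge (x of block_small_tongue in the frame of cradle between 0.046 and 0.0665 m and y of block_small in the frame of cradle between -0.013 and 0.013 m and z of each of block_small_tongue, block_small_ledge in the frame of cradle below 0.0025 m and angle between the z axis of block_small and the z axis of cradle, either way round below 0.035 rad and angle between the x axis of block_small and the x axis of cradle, either way round below 0.1 rad and value of joint shaker_catch below 0.0015 m), for 0.2 s.
At the end, for the whole second after the job is handed in: The small-well block lies flat on the deck (ends within 2.5 mm, tilt 0.035 rad, yaw 0.1 rad), tongue under the lip (tip 46 to 66.5 mm behind the cradle point, at most 13 mm sideways), the catch back within 1.5 mm over the ledge; released and at rest (all of step 2 and linear speed of block_small below 0.01 m/s and angular speed of block_small below 0.05 rad/s); the robot touches nothing.
It fails at once if the block is pressed or knocked against the shaker with more than 30 N (contact force between block_small and shaker above 30 N).
It fails at once if the arm or the fingers press on the shaker with more than 20 N (contact force between any of the fingers, the arm and shaker above 20 N).
It fails at once if the other block or the red-capped bottle is pushed more than 15 mm from its place (distance of any of block_large, bottle_100 from where it was at the start of the episode above 0.015 m).
It also fails if it takes over 58 s, if anything falls off the work surface, if the arm or the gripper's body presses on something with over 40 N, if the wrist force passes 120 N, or if a joint passes its speed limit or range.

ROBOT

A 7-joint arm with a two-finger parallel gripper is mounted at the origin on a cart in front of the work surface, level with it; the furniture and walls round the work are solid. World frame = base frame: x ahead of the robot, y to its left, z up, the work surface at z = 0. Lengths are in m, angles in rad, forces in N, time in s.
With the tool pointing down it reaches from about 0.4 to 0.85 m from the base axis. Payload 10.4 kg.
Tool frame: the origin (TCP) lies at the very end of the fingers, on their centre line; the grasp point (between the pads) lies 19 mm behind it (r.grip_depth is the distance from the TCP to the grasp point, in m); z points along the fingers, y is the line along which they close (so a half turn about z gives the same grasp; the last joint's range is limited). The gripper opens to 87 mm and grips with 3 to 60 N. Pads are 19 mm wide; open, the fingers measure 117 mm over their backs; the gripper's body (75 mm by 190 mm) begins 51 mm behind the grasp point.
Start: joints at [1.145, 0.332, -0.065, 1.46, 0.022, 1.35, -0.088], TCP at [0.245, -0.575, 0.223] pointing down, gripper open.
Joint ranges: [-2.6, 2.6], [-0.5, 2.12], [-1.47, 1.34], [0.16, 2.42], [-1.27, 4.41], [0.06, 2.06], [-2.6, 2.6]. Speed limits (rad/s): [2.22, 2.22, 2.79, 2.79, 3.14, 3.14, 3.14].

INTERFACE

Orientations are given as a rotation vector (axis times angle).
In Python, from rig import r, vision gives the robot as it stands.
- The arm moves only by the tool servo_tool, never from a script. Its arguments are lists of equal length, an entry for each row: "delta_rot": the turn, a rotation vector about the tool's x, y, z in rad, a list of three; "delta_pos": the shift along the tool's x, y, z in cm, a list of three; "jaw": the finger opening in cm, from 0 to 8.7. In form: {"delta_rot": [[ax, ay, az], ...], "delta_pos": [[tx, ty, tz], ...], "jaw": [jaw, ...]}. A call has 1 to 8 rows; each row is the pose to reach, as a shift and turn from the pose commanded when the call began, along the tool's axes at that moment; what a row does not reach only later rows make up. A row lasts 1/10 s, in which the tool goes at most 50 mm and 8.59 degrees, less where a joint would pass 70% of its speed; a pose out of reach is approached as far as the arm can. A call with a gripper value outside its range is refused whole. The fingers move at their own pace and stop on an object; "grip_force" is the grip in N (left out, the last holds). Time passes only in rows, so rows that repeat a pose let the fingers close. It gives the time, the measured TCP pose, the force, the opening and the grip force at its end, in the units of the state.
- r.read_state(): the state, without advancing time (a new reading comes with each control period).
- vision.camera(name): name is "scene" or "side" or "wrist"; returns a dict with "frame" (480x640x3 uint8, red, green, blue), "mtx" (3x3 intrinsics, pixels), "R" (3x3) and "t" (3): a world point X has camera coordinates R X + t. Camera axes: x right, y down, z forward; pixel columns grow to the right and rows downward; lengths in m; the calibration is good to about 2 mm. A picture is of the moment at which its call begins. There is no depth.
- r.hand_in(): hands the job in; it is judged then, once.
The state is a dict: "time": time; "q": joint angles; "joint_velocities": joint speeds; "tau": joint torques, N m; "tcp_pos": TCP position; "orientation": TCP orientation; "wrist_force": force on the tool from outside, world axes, zero at the start; "moment": the same for the moment, N m; "width": finger opening in m; "gripper_force": force on a finger pad.
Only numpy, scipy, OpenCV 4.12 (cv2) and the standard library are available. Lean on these libraries where they do the work, as an engineer would, in place of code of your own. Each camera call takes 0.05 s, during which the arm holds its last target. There are 200 camera calls.

## Working session

There is one attempt and no reset: what is moved stays moved. The work goes in short steps, Python scripts to look and compute and a tool call to move; the robot and the scene stay as the last step left them, time stands still between calls to the robot, and variables do not carry over. Pictures are saved under pics/ and viewed, at most 10 in all, crops included, and the job is handed in when it is done.

Besides the shell and the picture viewer there is one more tool, called in YAML: its name, and indented under it one key for each argument. servo_tool: Moves the arm, as the interface text tells. Its arguments: {"type":"object","properties":{"delta_rot":{"type":"array","items":{"type":"array","items":{"type":"number"}}},"delta_pos":{"type":"array","items":{"type":"array","items":{"type":"number"}}},"jaw":{"type":"array","items":{"type":"number"}},"grip_force":{"type":"number"}},"required":["delta_rot","delta_pos","jaw"]}

```bash
mkdir -p pics; ls
python3 - <<'E'
from rig import r, vision
import cv2, numpy as np
s=r.read_state(); print(s)
for n in ("scene","side"):
    c=vision.camera(n); cv2.imwrite(f"pics/{n}0.png",c["frame"][:,:,::-1]); print(n,c["mtx"].tolist(),(-c["R"].T@c["t"]).round(3),c["R"].round(3).tolist())
E
```

```text
pics
{'time': 0.0, 'q': array([ 1.14540981,  0.33287138, -0.06466591,  1.46095681,  0.02160494,
        1.34990396, -0.08852064]), 'joint_velocities': array([-0.0016907 ,  0.00047369, -0.00023524, -0.00077271, -0.00065449,
       -0.00149587, -0.00021739]), 'tau': array([-6.62516213e-04, -6.23257184e+01,  2.45940109e-02, -3.89888084e+01,
       -6.13994314e-02,  3.99509026e-02,  1.62393794e-04]), 'tcp_pos': array([ 0.24480782, -0.57462961,  0.22174677]), 'orientation': array([-3.07673933e+00, -6.28101225e-01,  5.81806545e-04]), 'wrist_force': array([ 0.50873032,  0.18907532, -0.07723062]), 'moment': array([ 0.06116679, -0.02798203,  0.03994464]), 'gripper_force': 0.0, 'width': 0.08726456936687195}
scene [[507.3776146164991, 0.0, 320.9844090704596], [0.0, 507.3776146164991, 249.84291902721483], [0.0, 0.0, 1.0]] [-0.117 -0.91   0.686] [[0.799, -0.601, -0.022], [-0.302, -0.369, -0.879], [0.521, 0.709, -0.476]]
side [[599.0278204924849, 0.0, 321.52909369687245], [0.0, 599.0278204924849, 242.03600064660804], [0.0, 0.0, 1.0]] [ 0.633 -0.933  1.063] [[0.995, 0.099, 0.013], [0.082, -0.732, -0.676], [-0.057, 0.674, -0.736]]
```

View pics/scene0.png

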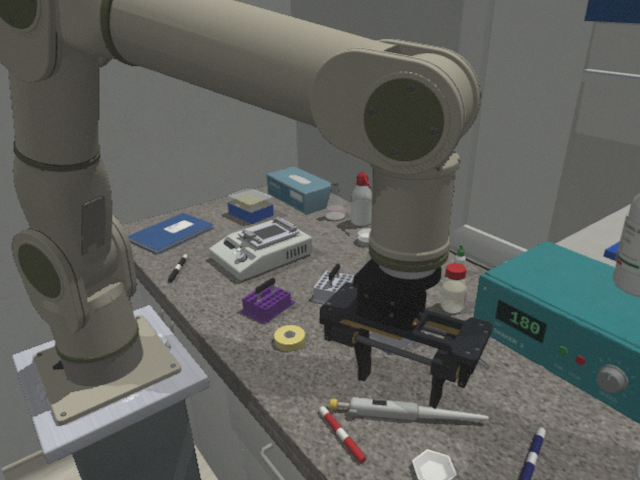

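View pics/side0.png

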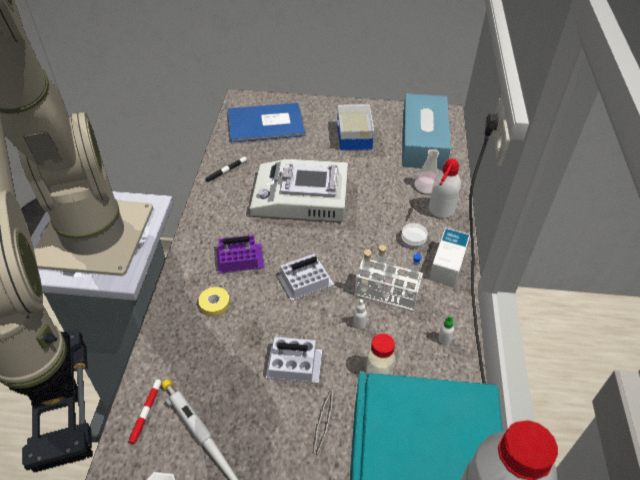

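The side view shows the shaker at about (300,190) with its panel on the left. The small-well block is at (305,275), the purple look-alike at (240,253) and the large block at (293,358). I'll enlarge the part that matters.

```bash
cat > h.py <<'E'
from rig import r, vision
import cv2, numpy as np
from scipy.spatial.transform import Rotation as Ro
def ray(c,u,v,z):
    d=c["R"].T@np.linalg.solve(c["mtx"],[u,v,1.]); o=-c["R"].T@c["t"]
    return o+d*(z-o[2])/d[2]
def proj(c,X):
    p=c["mtx"]@(c["R"]@np.asarray(X,float)+c["t"]); return p[:2]/p[2]
def shot(n,f,box=None,k=1):
    c=vision.camera(n); im=c["frame"][:,:,::-1]
    if box: im=im[box[1]:box[3],box[0]:box[2]]
    cv2.imwrite("pics/"+f,cv2.resize(im,None,fx=k,fy=k,interpolation=cv2.INTER_CUBIC)); return c
E
python3 - <<'E'
from h import *
c=shot("side","side1.png",(235,150,365,305),3.8)
for u,v,z in [(305,262,.07),(305,285,0.036),(252,215,0),(345,219,0)]: print(u,v,ray(c,u,v,z).round(3))
E
```

```text
305 262 [ 0.525 -0.087  0.07 ]
305 285 [ 0.53  -0.123  0.036]
252 215 [0.367 0.113 0.   ]
345 219 [0.601 0.125 0.   ]
```

View pics/side1.png

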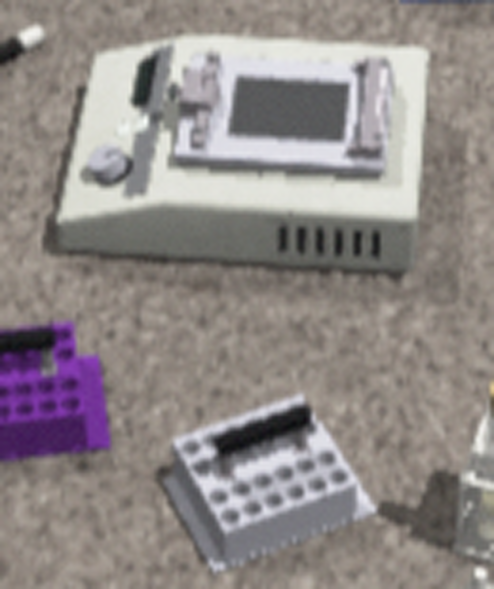

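The crop shows the block with its bar running from about (217,445) to (312,412). Plate corners are at (162,482), (213,568) and (375,510), and the deck is on the shaker's top. Next I'll compute the geometry.

Run:
```python
from h import *
c=vision.camera("side"); f=c["frame"]
P=lambda u,v,z: ray(c,235+u/3.8,150+v/3.8,z)
a,b=P(217,447,.064),P(312,414,.064); print("bar",a,b,np.linalg.norm(b-a),np.degrees(np.arctan2(*(b-a)[1::-1])))
# dark pixels of bar
hsv=cv2.cvtColor(f,cv2.COLOR_RGB2HSV); m=(f.max(2)<50).astype(np.uint8)
m[:250]=0;m[280:]=0;m[:,:285]=0;m[:,325:]=0
v,u=np.nonzero(m); pts=np.array([ray(c,x,y,.066)[:2] for x,y in zip(u+.5,v+.5)])
mu=pts.mean(0); w=np.linalg.svd(pts-mu)[2][0]; print("bar mask",len(u),mu,np.degrees(np.arctan2(w[1],w[0])),np.ptp((pts-mu)@w))
o=(a+b)[:2]/2; d=(b-a)[:2]/np.linalg.norm((b-a)[:2]); n=np.array([-d[1],d[0]])
for nm,q,z in [("LB",(162,482),.004),("LF",(213,568),.002),("RF",(375,510),.002),("topLB",(174,438),.036),("topLF",(218,528),.036),("topRF",(356,482),.036),("topRB",(302,397),.036)]:
    p=P(*q,z)[:2]-o; print(nm,P(*q,z).round(3),p@d,p@n)
print("shaker")
for nm,q,z in [("FL b",(60,250),0),("BL b",(402,270),0),("deck FR",(177,160),.072),("deck BR",(383,172),.072),("rail top R",(370,155),.084),("rail top L",(372,62),.084),("deck FL",(205,55),.072),("pad TL",(235,78),.072),("pad TR",(228,135),.072),("padBR",(345,140),.072),("padBL",(350,82),.072)]: print(nm,P(*q,z).round(4))
```

```text
bar [ 0.4987682  -0.10075394  0.064     ] [ 0.55028175 -0.06984829  0.064     ] 0.06007332916167139 30.96173513806646
bar mask 117 [ 0.52361612 -0.08867386] -147.96623024147382 0.05679519734038496
LB [ 0.462 -0.082  0.004] -0.05203187265510051 0.03556162686357162
LF [ 0.5   -0.14   0.002] -0.049185749664565015 -0.034858795825449575
RF [ 0.59  -0.087  0.002] 0.055339716643930295 -0.03556097252706662
topLB [ 0.469 -0.073  0.036] -0.04158602415707665 0.03889614252127903
topLF [ 0.504 -0.137  0.036] -0.044730268108730806 -0.03381166882258401
topRF [ 0.579 -0.095  0.036] 0.04164947599000487 -0.0362032829927465
topRB [ 0.541 -0.033  0.036] 0.04074662136614111 0.03669085533613116
shaker
FL b [0.365  0.1094 0.    ]
BL b [0.5907 0.1162 0.    ]
deck FR [0.4428 0.1275 0.072 ]
deck BR [0.5747 0.1312 0.072 ]
rail top R [0.5659 0.1331 0.084 ]
rail top L [0.5593 0.2236 0.084 ]
deck FL [0.4465 0.2321 0.072 ]
pad TL [0.4695 0.2111 0.072 ]
pad TR [0.4721 0.1548 0.072 ]
padBR [0.5478 0.1586 0.072 ]
padBL [0.5457 0.2158 0.072 ]
```

```bash
cat >> h.py <<'E'
D=np.diag([1.,-1,-1])
def go(pos,yaw,pitch=0,ref=None):
    """delta from current (or ref=(pos,R)) pose to TCP pos, tool x at yaw deg, pitch deg (tongue down)"""
    s=r.read_state()
    p0,R0=(s["tcp_pos"],Ro.from_rotvec(s["orientation"])) if ref is None else ref
    Rt=Ro.from_matrix(Ro.from_euler("ZY",[yaw,pitch],degrees=True).as_matrix()@D)
    print("dpos cm",(R0.inv().apply(np.asarray(pos)-p0)*100).round(2),"drot",(R0.inv()*Rt).as_rotvec().round(4))
def st():
    s=r.read_state(); R=Ro.from_rotvec(s["orientation"]).as_matrix()@D
    y,p,x=Ro.from_matrix(R).as_euler("ZYX",degrees=True)
    print("t",round(s["time"],2),"tcp",s["tcp_pos"].round(4),"ypr",np.round([y,p,x],2),"F",s["wrist_force"].round(1),"M",s["moment"].round(2),"w",round(s["width"],4),"q",s["q"].round(2))
    return s
E
python3 - <<'E'
from h import *
st(); go([.5245,-.0855,.17],31.5)
E
```

```text
t 0.2 tcp [ 0.2449 -0.5748  0.2221] ypr [23.08  0.    0.05] F [-0.8  1.2 -0.3] M [ 0.04 -0.    0.02] w 0.0868 q [ 1.15  0.33 -0.06  1.46  0.02  1.35 -0.09]
dpos cm [ 44.9  -34.05   5.24] drot [-8.000e-04 -1.000e-04 -1.469e-01]
```

servo_tool:
  delta_rot:
    - [0,0,-0.02]
    - [0,0,-0.04]
    - [0,0,-0.06]
    - [0,0,-0.08]
    - [0,0,-0.1]
    - [0,0,-0.12]
    - [0,0,-0.147]
    - [0,0,-0.147]
  delta_pos:
    - [44.9,-34.0,5.2]
    - [44.9,-34.0,5.2]
    - [44.9,-34.0,5.2]
    - [44.9,-34.0,5.2]
    - [44.9,-34.0,5.2]
    - [44.9,-34.0,5.2]
    - [44.9,-34.0,5.2]
    - [44.9,-34.0,5.2]
  jaw: [6,6,6,6,6,6,6,6]
  grip_force: 45

```text
time: 1.0
tcp_pos: [0.4435, -0.2275, 0.1858]
orientation: [3.023, 0.854, 0.0]
wrist_force: [1.2, 0.1, -0.4]
width: 0.0603
gripper_force: 0.0
```

Run:
```python
from h import *
st(); go([.5245,-.0855,.17],31.5)
```

```text
t 1.0 tcp [ 0.4435 -0.2275  0.1858] ypr [31.55 -0.   -0.04] F [ 1.2  0.1 -0.4] M [-0.06 -0.05 -0.03] w 0.0603 q [ 0.74  0.1  -0.37  1.82  0.04  1.22 -0.67]
dpos cm [14.33 -7.86  1.57] drot [ 0.0006 -0.      0.0008]
```

servo_tool:
  delta_rot:
    - [0,0,0]
    - [0,0,0]
    - [0,0,0]
    - [0,0,0]
    - [0,0,0]
    - [0,0,0]
  delta_pos:
    - [12.5,-7.0,1.5]
    - [12.5,-7.0,1.5]
    - [12.5,-7.0,1.5]
    - [12.5,-7.0,1.5]
    - [12.5,-7.0,1.5]
    - [12.5,-7.0,1.5]
  jaw: [6,6,6,6,6,6]

```text
time: 1.6
tcp_pos: [0.5125, -0.1055, 0.1707]
orientation: [3.024, 0.85, -0.001]
wrist_force: [0.5, -0.2, -0.8]
width: 0.06
gripper_force: 0.0
```

Run:
```python
from h import *
st(); go([.5245,-.0855,.17],31.5)
c=shot("wrist","w1.png"); print((-c["R"].T@c["t"]).round(3),c["R"].round(3).tolist(), proj(c,[.5245,-.0855,.064]))
```

```text
t 1.6 tcp [ 0.5125 -0.1055  0.1707] ypr [ 3.141e+01  3.000e-02 -1.000e-02] F [ 0.5 -0.2 -0.8] M [-0.01 -0.03 -0.01] w 0.06 q [ 0.56  0.18 -0.49  1.78  0.09  1.21 -0.98]
dpos cm [ 2.07 -1.08  0.07] drot [ 0.0002  0.0006 -0.0015]
[ 0.575 -0.067  0.331] [[0.522, -0.853, -0.001], [-0.821, -0.503, 0.268], [-0.229, -0.139, -0.963]] [306.53195067 206.65097493]
```

View pics/w1.png

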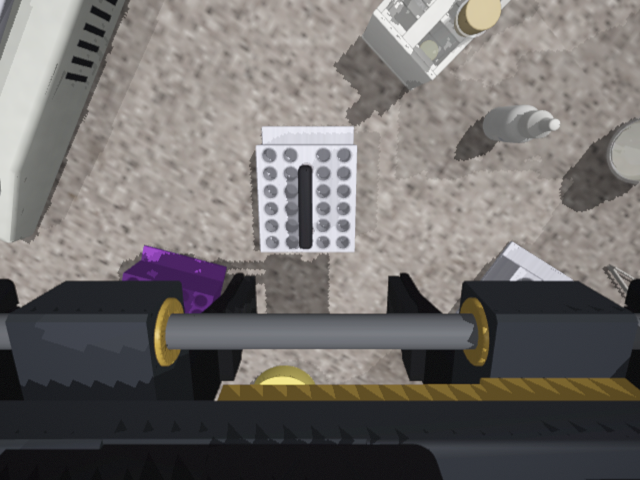

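The wrist view shows the bar vertical from (305,165) to (305,248) with the tongue at the top. That matches the projected (306.5,207). I'll measure it exactly, then descend.

Run:
```python
from h import *
c=vision.camera("wrist"); f=c["frame"]; m=(f.max(2)<50); 
k=np.zeros_like(m); k[155:255,296:316]=1; v,u=np.nonzero(m&k)
pts=np.array([ray(c,x+.5,y+.5,.071)[:2] for x,y in zip(u,v)])
mu=cv2.minAreaRect(pts.astype(np.float32)*1000); w=np.linalg.svd(pts-pts.mean(0))[2][0]
print(mu,np.degrees(np.arctan2(w[1],w[0])),pts.mean(0))
x,y=np.array(mu[0])/1000
st(); go([x,y,.045],31.4)
```

```text
((524.1614990234375, -84.65323638916016), (56.9533805847168, 8.307271003723145), 31.01466941833496) -149.58817527957376 [ 0.52555903 -0.08348099]
t 1.7 tcp [ 0.5125 -0.1058  0.1708] ypr [ 3.137e+01  2.000e-02 -2.000e-02] F [-0.5  0.4  1.4] M [-0.02 -0.02  0.01] w 0.0601 q [ 0.56  0.18 -0.49  1.78  0.09  1.21 -0.98]
dpos cm [ 2.1  -1.2  12.58] drot [ 0.0004  0.0003 -0.0006]
```

servo_tool:
  delta_rot:
    - [0,0,0.005]
    - [0,0,0.005]
    - [0,0,0.005]
    - [0,0,0.005]
    - [0,0,0.005]
    - [0,0,0.005]
  delta_pos:
    - [2.1,-1.2,3.0]
    - [2.1,-1.2,7.5]
    - [2.1,-1.2,11.0]
    - [2.1,-1.2,12.4]
    - [2.1,-1.2,12.4]
    - [2.1,-1.2,12.4]
  jaw: [6,4,4,4,3.5,3.5]

```text
time: 2.3
tcp_pos: [0.5254, -0.0837, 0.0483]
orientation: [3.025, 0.844, 0.002]
wrist_force: [0.9, 0.4, 0.8]
width: 0.037
gripper_force: 0.0
```

Run:
```python
from h import *
st(); go([.5244,-.0847,.0455],31.2)
```

```text
t 2.3 tcp [ 0.5254 -0.0837  0.0483] ypr [31.16 -0.07 -0.07] F [0.9 0.4 0.8] M [ 0.02 -0.02  0.02] w 0.037 q [ 0.49  0.34 -0.48  1.87  0.19  0.97 -1.1 ]
dpos cm [-0.14  0.03  0.28] drot [ 0.0013 -0.0013 -0.0006]
```

servo_tool:
  delta_rot:
    - [0,0,0]
    - [0,0,0]
    - [0,0,0]
    - [0,0,0]
    - [0,0,0]
    - [0,0,0]
  delta_pos:
    - [0,0,0.1]
    - [0,0,0.1]
    - [0,0,0.1]
    - [0,0,0.1]
    - [0,0,0.1]
    - [0,0,0.1]
  jaw: [0.5,0.5,0.5,0.5,0.5,0.5]
  grip_force: 50

```text
time: 2.9
tcp_pos: [0.525, -0.0835, 0.0462]
orientation: [3.025, 0.844, 0.001]
wrist_force: [-0.2, -2.4, 3.5]
width: 0.0091
gripper_force: 50.0
```

Run:
```python
from h import *
st()
```

```text
t 2.9 tcp [ 0.525  -0.0835  0.0462] ypr [ 3.12e+01 -3.00e-02 -6.00e-02] F [-0.2 -2.4  3.5] M [-0.39 -0.11 -0.09] w 0.0091 q [ 0.49  0.34 -0.48  1.88  0.19  0.97 -1.1 ]
```

Run:
```python
from h import *
go([.43,.18,.24],1.7)
```

```text
dpos cm [  5.54 -27.44 -19.4 ] drot [ 0.0008 -0.0008  0.5148]
```

servo_tool:
  delta_rot:
    - [0,0,0]
    - [0,0,0]
    - [0,0,0.05]
    - [0,0,0.15]
    - [0,0,0.25]
    - [0,0,0.35]
    - [0,0,0.45]
    - [0,0,0.515]
  delta_pos:
    - [0,0,-3]
    - [0,0,-7]
    - [0,0,-12]
    - [1,-4,-16]
    - [2,-9,-18]
    - [3,-14,-19.4]
    - [4,-19,-19.4]
    - [5,-23,-19.4]
  jaw: [0.5,0.5,0.5,0.5,0.5,0.5,0.5,0.5]

```text
time: 3.7
tcp_pos: [0.4485, 0.1353, 0.2396]
orientation: [3.141, 0.04, -0.0]
wrist_force: [0.7, 1.0, -5.5]
width: 0.0095
gripper_force: 50.0
```

Run:
```python
from h import *
st(); go([.43,.18,.24],1.7)
```

```text
t 3.7 tcp [0.4485 0.1353 0.2396] ypr [ 1.47  0.01 -0.04] F [ 0.7  1.  -5.5] M [ 0.12 -0.21 -0.02] w 0.0095 q [ 0.29  0.01 -0.68  1.8   0.01  1.33 -1.93]
dpos cm [-1.73 -4.52 -0.04] drot [ 0.0006  0.0003 -0.004 ]
```

servo_tool:
  delta_rot:
    - [0,0,0]
    - [0,0,0]
    - [0,0,0]
    - [0,0,0]
  delta_pos:
    - [-1.5,-4,0]
    - [-1.5,-4,0]
    - [-1.5,-4,0]
    - [-1.5,-4,0]
  jaw: [0.5,0.5,0.5,0.5]

```text
time: 4.1
tcp_pos: [0.4338, 0.172, 0.239]
orientation: [3.141, 0.045, -0.002]
wrist_force: [0.2, 0.3, -4.9]
width: 0.0094
gripper_force: 50.0
```

Run:
```python
from h import *
s=st(); c=shot("wrist","w2.png"); print(proj(c,[.5545,.18,.084]),proj(c,[.509,.18,.072]))
```

```text
t 4.1 tcp [0.4338 0.172  0.239 ] ypr [ 1.64  0.07 -0.04] F [ 0.2  0.3 -4.9] M [-0.02 -0.04 -0.05] w 0.0094 q [ 0.25  0.01 -0.72  1.8   0.01  1.33 -2.01]
[316.06605622  63.97560345] [314.81623668 126.34650218]
```

View pics/w2.png

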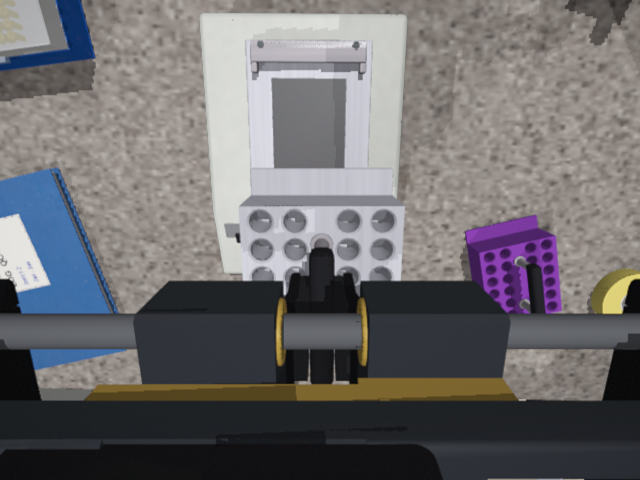

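The wrist view shows the rail at about (249..369, 40..75), the cheek ends at (255,75) and (366,75), and the tongue tip edge at v≈168. A zoom will pin these down.

Run:
```python
from h import *
c=shot("wrist","w3.png",(235,30,405,205),3.4)
```

```text
(no output)
```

View pics/w3.png

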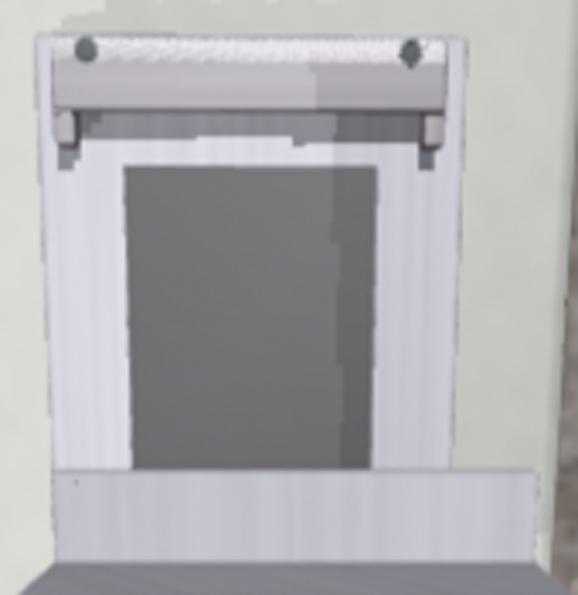

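The crop shows the lip's front edge at v=108 and the cheeks' inner faces at u=76 and 424. The deck sides run through (38,38)–(52,470) and (468,38)–(452,470). The tongue tip edge runs from (52,470) to (535,470).

Run:
```python
from h import *
s=st(); c=vision.camera("wrist"); P=lambda u,v,z: ray(c,235+(u+.5)/3.4,30+(v+.5)/3.4,z)
for nm,q,z in [("lipL",(55,107),.084),("lipR",(446,109),.084),("cheekL in front",(76,127),.082),("cheekR in",(424,127),.082),("cheekL bot",(76,148),.072),("cheekR bot",(424,147),.072),("deckLb",(38,38),.072),("deckRb",(468,38),.072),("deckL",(51,440),.072),("deckR",(453,440),.072)]: print(nm,P(*q,z).round(4))
zt=s["tcp_pos"][2]-.0462+.004
for q in [(52,469),(535,469)]: print("tongue tip",P(*q,zt).round(4), P(*q,zt).round(4)-s["tcp_pos"])
# side view: rail
c=vision.camera("side"); P=lambda u,v,z: ray(c,235+u/3.8,150+v/3.8,z)
for nm,q,z in [("cheek/rail",(360,150),.084),("deckBR",(383,172),.072)]: print(nm,P(*q,z).round(4))
```

```text
t 4.2 tcp [0.434  0.1719 0.2392] ypr [ 1.59  0.05 -0.02] F [ 0.2 -0.8 -5.8] M [-0.03  0.06  0.05] w 0.0093 q [ 0.25  0.01 -0.72  1.8   0.01  1.33 -2.01]
lipL [0.5551 0.229  0.084 ]
lipR [0.5572 0.1418 0.084 ]
cheekL in front [0.5514 0.2247 0.082 ]
cheekR in [0.5537 0.1463 0.082 ]
cheekL bot [0.5482 0.2264 0.072 ]
cheekR bot [0.5508 0.1452 0.072 ]
deckLb [0.5714 0.2347 0.072 ]
deckRb [0.5742 0.1364 0.072 ]
deckL [0.4809 0.2336 0.072 ]
deckR [0.4838 0.1342 0.072 ]
tongue tip [0.4867 0.2109 0.197 ] [ 0.05265902  0.03899421 -0.04219077]
tongue tip [0.4888 0.1366 0.197 ] [ 0.05475902 -0.03530579 -0.04219077]
cheek/rail [0.5592 0.1371 0.084 ]
deckBR [0.5747 0.1312 0.072 ]
```

```bash
cat >> h.py <<'E'
DC=np.array([.508,.1844,.072]); YAW=1.4; TIP=np.array([.054,.0004,-.0462])
def tipgo(xd,yd,h,pitch):
    Rb=Ro.from_euler("ZY",[YAW,pitch],degrees=True); t=DC+Ro.from_euler("Z",YAW,degrees=True).apply([xd,yd,h])
    go(t-Rb.apply(TIP),YAW,pitch)
def tip():
    s=st(); R=Ro.from_matrix(Ro.from_rotvec(s["orientation"]).as_matrix()@D)
    Z=Ro.from_euler("Z",YAW,degrees=True).inv()
    print("tip deck mm",(Z.apply(s["tcp_pos"]+R.apply(TIP)-DC)*1000).round(2),"ledge",(Z.apply(s["tcp_pos"]+R.apply(TIP-[.106,0,0])-DC)*1000).round(2))
E
python3 - <<'E'
from h import *
tip(); tipgo(.025,0,.03,13)
E
```

```text
t 4.3 tcp [0.434  0.1723 0.2394] ypr [ 1.61  0.03 -0.01] F [-0.4  0.3 -4.5] M [ 0.05  0.03 -0.04] w 0.0093 q [ 0.25  0.01 -0.72  1.8   0.01  1.33 -2.01]
tip deck mm [-20.27  -9.74 121.15] ledge [-126.27  -10.13  121.22]
dpos cm [ 5.71 -0.97  8.02] drot [ 0.0005 -0.2263  0.0036]
```

servo_tool:
  delta_rot:
    - [0,-0.08,0.004]
    - [0,-0.16,0.004]
    - [0,-0.2263,0.004]
    - [0,-0.2263,0.004]
    - [0,-0.2263,0.004]
    - [0,-0.2263,0.004]
  delta_pos:
    - [2,-0.5,2]
    - [4,-0.97,4.5]
    - [5.7,-0.97,7]
    - [5.7,-0.97,8.0]
    - [5.7,-0.97,8.0]
    - [5.7,-0.97,8.0]
  jaw: [0.5,0.5,0.5,0.5,0.5,0.5]

```text
time: 4.9
tcp_pos: [0.4904, 0.1849, 0.1607]
orientation: [3.119, 0.041, -0.351]
wrist_force: [0.6, 0.2, -4.6]
width: 0.0097
gripper_force: 50.0
```

Run:
```python
from h import *
tip()
c=shot("wrist","w4.png",(200,0,440,260),2.3)
```

```text
t 4.9 tcp [0.4904 0.1849 0.1607] ypr [ 1.500e+00  1.286e+01 -1.000e-02] F [ 0.6  0.2 -4.6] M [ 0.08 -0.57 -0.  ] w 0.0097 q [ 0.16  0.41 -0.7   1.6   0.15  1.43 -2.1 ]
tip deck mm [24.79  1.41 31.69] ledge [-78.56   1.23  55.28]
```

View pics/w4.png

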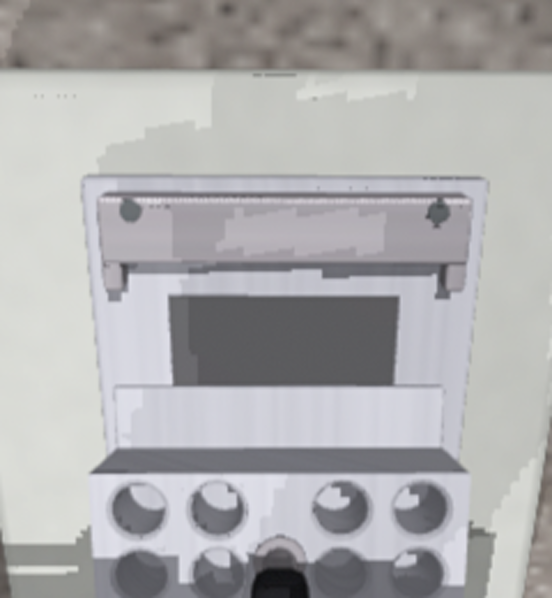

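The close-up shows the cheeks' inner faces at u≈126 and 443 (v≈270..292), the lip's front edge at v≈262, and the tongue tip edge from 115 to 444 at v≈386.

```bash
cat >> h.py <<'E'
def dk(X): return (Ro.from_euler("Z",YAW,degrees=True).inv().apply(X-DC)*1000).round(1)
E
python3 - <<'E'
from h import *
c=vision.camera("wrist"); P=lambda u,v,z: dk(ray(c,200+(u+.5)/2.3,(v+.5)/2.3,z))
for nm,q,z in [("lipL",(100,262),.084),("lipR",(468,262),.084),("ckL",(126,275),.082),("ckR",(443,275),.082),("ckLb",(126,292),.072),("ckRb",(443,292),.072),("deckL",(98,330),.072),("deckR",(472,330),.072),("tipL",(115,386),.1073),("tipR",(444,386),.1073)]: print(nm,P(*q,z))
tip()
tipgo(.030,0,.006,13)
E
```

```text
lipL [48.7 44.4 12. ]
lipR [ 49.  -43.9  12. ]
ckL [45.2 38.7 10. ]
ckR [ 45.5 -38.5  10. ]
ckLb [38.9 40.7  0. ]
ckRb [ 39.2 -40.7   0. ]
deckL [29.1 48.9  0. ]
deckR [ 29.4 -49.2   0. ]
tipL [25.6 38.9 35.3]
tipR [ 25.8 -36.4  35.3]
t 5.0 tcp [0.4907 0.185  0.1617] ypr [ 1.5  12.74 -0.03] F [-1.  -0.8 -4.5] M [ 0.05 -0.5   0.06] w 0.0094 q [ 0.16  0.41 -0.7   1.6   0.15  1.43 -2.1 ]
tip deck mm [25.23  1.43 32.72] ledge [-78.16   1.24  56.1 ]
dpos cm [1.08 0.14 2.48] drot [ 0.0009 -0.0046  0.0018]
```

servo_tool:
  delta_rot:
    - [0,-0.005,0.002]
    - [0,-0.005,0.002]
    - [0,-0.005,0.002]
    - [0,-0.005,0.002]
  delta_pos:
    - [0.4,0.14,1.0]
    - [0.8,0.14,1.8]
    - [1.1,0.14,2.4]
    - [1.1,0.14,2.4]
  jaw: [0.5,0.5,0.5,0.5]
  grip_force: 60

```text
time: 5.4
tcp_pos: [0.4954, 0.1829, 0.1326]
orientation: [3.116, 0.037, -0.365]
wrist_force: [-0.6, 1.1, -5.7]
width: 0.0095
gripper_force: 60.0
```

Run:
```python
from h import *
tip();tipgo(.030,0,0,13)
```

```text
t 5.4 tcp [0.4954 0.1829 0.1326] ypr [ 1.33 13.35 -0.09] F [-0.6  1.1 -5.7] M [-0.01 -0.59  0.  ] w 0.0095 q [ 0.15  0.45 -0.69  1.61  0.17  1.39 -2.11]
tip deck mm [29.28 -0.96  3.15] ledge [-73.86  -0.84  27.62]
dpos cm [ 0.12 -0.08  0.32] drot [ 0.0013  0.0061 -0.0011]
```

servo_tool:
  delta_rot:
    - [0,0.004,0]
    - [0,0.004,0]
    - [0,0.004,0]
    - [0,0.004,0]
  delta_pos:
    - [0.02,-0.06,0.1]
    - [0.04,-0.06,0.2]
    - [0.06,-0.06,0.26]
    - [0.06,-0.06,0.26]
  jaw: [0.5,0.5,0.5,0.5]

```text
time: 5.8
tcp_pos: [0.4959, 0.1839, 0.1312]
orientation: [3.117, 0.037, -0.355]
wrist_force: [-0.5, 0.6, -5.2]
width: 0.0093
gripper_force: 60.0
```

Run:
```python
from h import *
tip()
```

```text
t 5.8 tcp [0.4959 0.1839 0.1312] ypr [ 1.36 13.01 -0.06] F [-0.5  0.6 -5.2] M [ 0.08 -0.54  0.03] w 0.0093 q [ 0.15  0.45 -0.69  1.61  0.18  1.38 -2.11]
tip deck mm [30.09  0.09  2.06] ledge [-73.19   0.17  25.92]
```

servo_tool:
  delta_rot:
    - [0,0,0]
    - [0,0,0]
    - [0,0,0]
  delta_pos:
    - [0.02,0,0.08]
    - [0.04,0,0.16]
    - [0.04,0,0.16]
  jaw: [0.5,0.5,0.5]

```text
time: 6.1
tcp_pos: [0.4958, 0.1838, 0.1294]
orientation: [3.117, 0.037, -0.356]
wrist_force: [0.2, -0.4, -4.6]
width: 0.0091
gripper_force: 60.0
```

Run:
```python
from h import *
tip()
```

```text
t 6.1 tcp [0.4958 0.1838 0.1294] ypr [ 1.36 13.03 -0.06] F [ 0.2 -0.4 -4.6] M [ 0.04 -0.55  0.01] w 0.0091 q [ 0.15  0.45 -0.69  1.61  0.18  1.38 -2.11]
tip deck mm [30.02  0.07  0.17] ledge [-73.25   0.15  24.07]
```

servo_tool:
  delta_rot:
    - [0,0,0]
    - [0,0,0]
    - [0,0,0]
  delta_pos:
    - [0.01,0,0.05]
    - [0.02,0,0.1]
    - [0.02,0,0.1]
  jaw: [0.5,0.5,0.5]

```text
time: 6.4
tcp_pos: [0.4958, 0.184, 0.1288]
orientation: [3.117, 0.037, -0.356]
wrist_force: [-1.1, -0.5, -1.2]
width: 0.0093
gripper_force: 60.0
```

Run:
```python
from h import *
tip()
```

```text
t 6.4 tcp [0.4958 0.184  0.1288] ypr [ 1.36 13.02 -0.06] F [-1.1 -0.5 -1.2] M [-0.09 -0.06  0.04] w 0.0093 q [ 0.15  0.45 -0.69  1.61  0.18  1.38 -2.11]
tip deck mm [29.95  0.26 -0.42] ledge [-73.32   0.32  23.47]
```

servo_tool:
  delta_rot:
    - [0,0,0]
    - [0,0,0]
    - [0,0,0]
    - [0,0,0]
    - [0,0,0]
    - [0,0,0]
  delta_pos:
    - [0.29,0.0,-0.07]
    - [0.58,0.0,-0.13]
    - [0.88,0.0,-0.2]
    - [1.17,0.0,-0.27]
    - [1.36,0.0,-0.31]
    - [1.36,0.0,-0.31]
  jaw: [0.5,0.5,0.5,0.5,0.5,0.5]

```text
time: 7.0
tcp_pos: [0.51, 0.1844, 0.1286]
orientation: [3.118, 0.037, -0.356]
wrist_force: [-4.5, -0.7, 3.9]
width: 0.0095
gripper_force: 60.0
```

Run:
```python
from h import *
tip()
```

```text
t 7.0 tcp [0.51   0.1844 0.1286] ypr [ 1.36 13.02 -0.04] F [-4.5 -0.7  3.9] M [ 0.01  0.83 -0.05] w 0.0095 q [ 0.14  0.48 -0.68  1.58  0.19  1.39 -2.11]
tip deck mm [44.22  0.34 -0.59] ledge [-59.06   0.41  23.3 ]
```

servo_tool:
  delta_rot:
    - [0,0,0]
    - [0,0,0]
    - [0,0,0]
    - [0,0,0]
  delta_pos:
    - [0,0.02,-0.05]
    - [0.2,0.02,-0.1]
    - [0.39,0.02,-0.14]
    - [0.39,0.02,-0.14]
  jaw: [0.5,0.5,0.5,0.5]

```text
time: 7.4
tcp_pos: [0.5143, 0.1839, 0.1287]
orientation: [3.117, 0.036, -0.355]
wrist_force: [-2.8, 0.2, 0.1]
width: 0.0097
gripper_force: 60.0
```

Run:
```python
from h import *
tip()
```

```text
t 7.4 tcp [0.5143 0.1839 0.1287] ypr [ 1.33 13.01 -0.06] F [-2.8  0.2  0.1] M [0.03 0.11 0.04] w 0.0097 q [ 0.14  0.49 -0.67  1.57  0.19  1.4  -2.11]
tip deck mm [48.48 -0.35 -0.46] ledge [-54.8   -0.22  23.4 ]
```

Contact is light and the tongue is between the cheeks. I'll go on through the mouth.

servo_tool:
  delta_rot:
    - [0,0,0]
    - [0,0,0]
    - [0,0,0]
    - [0,0,0]
  delta_pos:
    - [0.15,0,-0.035]
    - [0.29,0,-0.07]
    - [0.39,0,-0.09]
    - [0.39,0,-0.09]
  jaw: [0.5,0.5,0.5,0.5]

```text
time: 7.8
tcp_pos: [0.5181, 0.1841, 0.1288]
orientation: [3.117, 0.037, -0.355]
wrist_force: [-2.6, -0.2, -1.0]
width: 0.0091
gripper_force: 60.0
```

Run:
```python
from h import *
tip()
```

```text
t 7.8 tcp [0.5181 0.1841 0.1288] ypr [ 1.35 13.01 -0.06] F [-2.6 -0.2 -1. ] M [ 0.02 -0.03 -0.02] w 0.0091 q [ 0.13  0.49 -0.67  1.55  0.2   1.4  -2.11]
tip deck mm [52.33 -0.2  -0.39] ledge [-50.95  -0.1   23.47]
```

servo_tool:
  delta_rot:
    - [0,0,0]
    - [0,0,0]
    - [0,0,0]
    - [0,0,0]
  delta_pos:
    - [0.1,0,-0.02]
    - [0.2,0,-0.045]
    - [0.3,0,-0.07]
    - [0.3,0,-0.07]
  jaw: [0.5,0.5,0.5,0.5]

```text
time: 8.2
tcp_pos: [0.5212, 0.1842, 0.1288]
orientation: [3.118, 0.037, -0.355]
wrist_force: [-0.9, 0.9, -1.4]
width: 0.0094
gripper_force: 60.0
```

Run:
```python
from h import *
tip()
```

```text
t 8.2 tcp [0.5212 0.1842 0.1288] ypr [ 1.35 13.01 -0.05] F [-0.9  0.9 -1.4] M [ 0.01 -0.17 -0.02] w 0.0094 q [ 0.13  0.5  -0.67  1.55  0.2   1.4  -2.11]
tip deck mm [55.41 -0.18 -0.37] ledge [-47.87  -0.08  23.49]
```

servo_tool:
  delta_rot:
    - [0,0,0]
    - [0,0,0]
    - [0,0,0]
  delta_pos:
    - [0.1,0,-0.02]
    - [0.2,0,-0.04]
    - [0.2,0,-0.04]
  jaw: [0.5,0.5,0.5]

```text
time: 8.5
tcp_pos: [0.5227, 0.1844, 0.1289]
orientation: [3.117, 0.037, -0.357]
wrist_force: [-4.1, -0.9, 0.0]
width: 0.0095
gripper_force: 60.0
```

Run:
```python
from h import *
tip()
```

```text
t 8.5 tcp [0.5227 0.1844 0.1289] ypr [ 1.36 13.06 -0.06] F [-4.1 -0.9  0. ] M [-0.09  0.64 -0.05] w 0.0095 q [ 0.13  0.5  -0.67  1.54  0.2   1.41 -2.11]
tip deck mm [ 5.69e+01 -3.00e-02 -3.00e-01] ledge [-4.636e+01  4.000e-02  2.366e+01]
```

servo_tool:
  delta_rot:
    - [0,0,0]
    - [0,0,0]
    - [0,0,0]
  delta_pos:
    - [0.05,0,-0.01]
    - [0.1,0,-0.02]
    - [0.1,0,-0.02]
  jaw: [0.5,0.5,0.5]

```text
time: 8.8
tcp_pos: [0.5232, 0.1845, 0.129]
orientation: [3.117, 0.038, -0.358]
wrist_force: [-7.5, -0.8, 2.9]
width: 0.0095
gripper_force: 60.0
```

Run:
```python
from h import *
tip()
```

```text
t 8.8 tcp [0.5232 0.1845 0.129 ] ypr [ 1.38 13.12 -0.07] F [-7.5 -0.8  2.9] M [-0.21  1.45  0.07] w 0.0095 q [ 0.13  0.5  -0.67  1.54  0.2   1.41 -2.11]
tip deck mm [ 5.735e+01  4.000e-02 -2.400e-01] ledge [-45.89   0.07  23.82]
```

The back stop is felt at about 57 mm. Next I'll ease off slightly and compute the swing about the tip.

```bash
cat >> h.py <<'E'
def swing(angs,pitch0,back=0.,up=0.):
    p=D@TIP*100; Rt=Ro.from_euler("Y",pitch0,degrees=True).as_matrix()@D
    for a in angs:
        R=Ro.from_rotvec([0,np.radians(pitch0-a),0])
        print(a,"drot",[0,round(np.radians(pitch0-a),4),0],"dpos",(p-R.apply(p)+Rt.T@[-back/10,0,up/10]).round(3).tolist())
E
python3 - <<'E'
from h import *
swing([13,11,9,7,5],13,.7,.2)
E
```

```text
13 drot [0, np.float64(0.0), 0] dpos [-0.073, 0.0, -0.004]
11 drot [0, np.float64(0.0349), 0] dpos [-0.231, 0.0, 0.188]
9 drot [0, np.float64(0.0698), 0] dpos [-0.382, 0.0, 0.384]
7 drot [0, np.float64(0.1047), 0] dpos [-0.526, -0.0, 0.586]
5 drot [0, np.float64(0.1396), 0] dpos [-0.663, -0.0, 0.793]
```

servo_tool:
  delta_rot:
    - [0,0,0]
    - [0,0.035,0]
    - [0,0.07,0]
    - [0,0.105,0]
    - [0,0.105,0]
    - [0,0.105,0]
  delta_pos:
    - [-0.07,0,0]
    - [-0.23,0,0.19]
    - [-0.38,0,0.38]
    - [-0.53,0,0.585]
    - [-0.53,0,0.585]
    - [-0.53,0,0.585]
  jaw: [0.5,0.5,0.5,0.5,0.5,0.5]

```text
time: 9.4
tcp_pos: [0.5175, 0.1843, 0.1244]
orientation: [3.133, 0.037, -0.193]
wrist_force: [-3.9, 1.2, -1.8]
width: 0.0092
gripper_force: 60.0
```

Run:
```python
from h import *
tip(); swing([6,5,4,3,2,1,0],7)
```

```text
t 9.4 tcp [0.5175 0.1843 0.1244] ypr [ 1.37  7.04 -0.04] F [-3.9  1.2 -1.8] M [ 0.27  0.64 -0.03] w 0.0092 q [ 0.15  0.42 -0.68  1.65  0.21  1.28 -2.12]
tip deck mm [ 5.739e+01  6.000e-02 -3.000e-02] ledge [-47.81   0.11  12.96]
6 drot [0, np.float64(0.0175), 0] dpos [-0.08, 0.0, 0.095]
5 drot [0, np.float64(0.0349), 0] dpos [-0.158, 0.0, 0.191]
4 drot [0, np.float64(0.0524), 0] dpos [-0.234, -0.0, 0.289]
3 drot [0, np.float64(0.0698), 0] dpos [-0.309, 0.0, 0.388]
2 drot [0, np.float64(0.0873), 0] dpos [-0.382, 0.0, 0.488]
1 drot [0, np.float64(0.1047), 0] dpos [-0.453, -0.0, 0.59]
0 drot [0, np.float64(0.1222), 0] dpos [-0.523, -0.0, 0.693]
```

servo_tool:
  delta_rot:
    - [0,0.017,0]
    - [0,0.035,0]
    - [0,0.052,0]
    - [0,0.052,0]
  delta_pos:
    - [-0.12,0,0.09]
    - [-0.21,0,0.19]
    - [-0.29,0,0.29]
    - [-0.29,0,0.29]
  jaw: [0.5,0.5,0.5,0.5]

```text
time: 9.8
tcp_pos: [0.5148, 0.1841, 0.1222]
orientation: [3.138, 0.037, -0.106]
wrist_force: [2.2, 1.8, -1.2]
width: 0.0095
gripper_force: 60.0
```

Run:
```python
from h import *
tip(); swing([3,2,1,0,-1],4)
```

```text
t 9.8 tcp [0.5148 0.1841 0.1222] ypr [ 1.37  3.86 -0.06] F [ 2.2  1.8 -1.2] M [ 0.38 -0.29 -0.05] w 0.0095 q [ 0.16  0.37 -0.69  1.71  0.22  1.21 -2.13]
tip deck mm [57.58 -0.13  0.42] ledge [-48.18  -0.07   7.57]
3 drot [0, np.float64(0.0175), 0] dpos [-0.08, 0.0, 0.095]
2 drot [0, np.float64(0.0349), 0] dpos [-0.158, 0.0, 0.191]
1 drot [0, np.float64(0.0524), 0] dpos [-0.234, -0.0, 0.289]
0 drot [0, np.float64(0.0698), 0] dpos [-0.309, 0.0, 0.388]
-1 drot [0, np.float64(0.0873), 0] dpos [-0.382, 0.0, 0.488]
```

servo_tool:
  delta_rot:
    - [0,0.017,0]
    - [0,0.035,0]
    - [0,0.052,0]
    - [0,0.052,0]
  delta_pos:
    - [-0.08,0,0.1]
    - [-0.16,0,0.2]
    - [-0.23,0,0.3]
    - [-0.23,0,0.3]
  jaw: [0.5,0.5,0.5,0.5]

```text
time: 10.2
tcp_pos: [0.5112, 0.1838, 0.1186]
orientation: [3.139, 0.038, -0.028]
wrist_force: [0.4, 0.2, -2.2]
width: 0.0092
gripper_force: 60.0
```

Run:
```python
from h import *
tip()
```

```text
t 10.2 tcp [0.5112 0.1838 0.1186] ypr [ 1.4   1.02 -0.1 ] F [ 0.4  0.2 -2.2] M [ 0.23 -0.26  0.03] w 0.0092 q [ 0.17  0.33 -0.7   1.76  0.22  1.15 -2.14]
tip deck mm [56.36 -0.39 -0.58] ledge [-49.62  -0.38   1.3 ]
```

servo_tool:
  delta_rot:
    - [0,0.009,0]
    - [0,0.018,0]
    - [0,0.018,0]
    - [0,0.018,0]
  delta_pos:
    - [-0.04,0,0.06]
    - [-0.08,0,0.12]
    - [-0.08,0,0.18]
    - [-0.08,0,0.18]
  jaw: [0.5,0.5,0.5,0.5]

```text
time: 10.6
tcp_pos: [0.5113, 0.1839, 0.1182]
orientation: [3.14, 0.037, 0.002]
wrist_force: [-3.6, -1.0, 10.2]
width: 0.0094
gripper_force: 60.0
```

Run:
```python
from h import *
tip(); c=shot("side","s2.png",(250,140,350,230),5.5)
```

```text
t 10.6 tcp [0.5113 0.1839 0.1182] ypr [ 1.35 -0.05 -0.09] F [-3.6 -1.  10.2] M [-0.4   0.86  0.03] w 0.0094 q [ 0.17  0.32 -0.7   1.78  0.23  1.13 -2.15]
tip deck mm [ 5.736e+01 -3.000e-01  5.000e-02] ledge [-48.64  -0.21  -0.05]
```

View pics/s2.png

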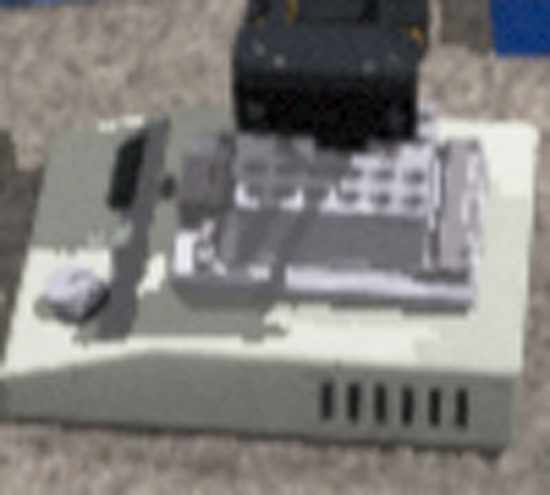

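The block reads flat, with about 15 N of total load on the bar. A gentle upward tug at the front will show whether the catch holds.

servo_tool:
  delta_rot:
    - [0,-0.013,0]
    - [0,-0.03,0]
    - [0,-0.03,0]
  delta_pos:
    - [0.04,0,-0.15]
    - [0.08,0,-0.32]
    - [0.08,0,-0.32]
  jaw: [0.5,0.5,0.5]

```text
time: 10.95
tcp_pos: [0.5113, 0.1836, 0.1191]
orientation: [3.139, 0.037, -0.052]
wrist_force: [-1.1, 0.7, -9.1]
width: 0.0092
gripper_force: 60.0
```

Run:
```python
from h import *
tip()
```

```text
t 10.95 tcp [0.5113 0.1836 0.1191] ypr [ 1.34  1.91 -0.07] F [-1.1  0.7 -9.1] M [ 0.11 -0.16 -0.06] w 0.0092 q [ 0.17  0.34 -0.7   1.75  0.22  1.17 -2.14]
tip deck mm [55.67 -0.62 -0.83] ledge [-50.27  -0.5    2.71]
```

The tug is resisted: an extra 4 N down, and the bar rises only 0.9 mm. The catch is holding, so I'll lay the block flat again and release.

servo_tool:
  delta_rot:
    - [0,0.018,0]
    - [0,0.032,0]
    - [0,0.032,0]
    - [0,0.032,0]
  delta_pos:
    - [-0.04,0,0.15]
    - [-0.08,0,0.26]
    - [-0.08,0,0.26]
    - [-0.08,0,0.26]
  jaw: [0.5,0.5,0.5,0.5]

```text
time: 11.35
tcp_pos: [0.5113, 0.1842, 0.1183]
orientation: [3.141, 0.038, 0.005]
wrist_force: [1.4, 0.4, 0.3]
width: 0.0091
gripper_force: 60.0
```

Run:
```python
from h import *
tip()
```

```text
t 11.35 tcp [0.5113 0.1842 0.1183] ypr [ 1.38 -0.19 -0.04] F [1.4 0.4 0.3] M [ 0.02 -0.06  0.  ] w 0.0091 q [ 0.17  0.32 -0.7   1.78  0.23  1.13 -2.15]
tip deck mm [5.741e+01 5.000e-02 2.600e-01] ledge [-48.59   0.1   -0.09]
```

Flat and nearly unloaded. Opening the jaws now (well clear of the body), then straight up.

servo_tool:
  delta_rot:
    - [0,0,0]
    - [0,0,0]
    - [0,0,0]
    - [0,0,0]
  delta_pos:
    - [0,0,0]
    - [0,0,0]
    - [0,0,0]
    - [0,0,0]
  jaw: [4,4,4,4]

```text
time: 11.75
tcp_pos: [0.511, 0.1841, 0.1178]
orientation: [3.14, 0.037, 0.003]
wrist_force: [-0.1, 0.5, -0.0]
width: 0.0334
gripper_force: 0.0
```

servo_tool:
  delta_rot:
    - [0,0,0]
    - [0,0,0]
    - [0,0,0]
    - [0,0,0]
    - [0,0,0]
  delta_pos:
    - [0,0,-2]
    - [0,0,-5]
    - [-3,0,-8]
    - [-7,0,-11]
    - [-7,0,-11]
  jaw: [4,4,4,4,4]

```text
time: 12.25
tcp_pos: [0.4391, 0.1845, 0.2323]
orientation: [3.14, 0.042, 0.014]
wrist_force: [0.6, 0.1, -0.8]
width: 0.0399
gripper_force: 0.0
```

Run:
```python
from h import *
st(); c=shot("side","s3.png",(250,140,350,230),6);
```

```text
t 12.25 tcp [0.4391 0.1845 0.2323] ypr [ 1.55 -0.53 -0.09] F [ 0.6  0.1 -0.8] M [ 0.02  0.02 -0.02] w 0.0399 q [ 0.25  0.03 -0.76  1.8   0.03  1.31 -2.05]
```

View pics/s3.png

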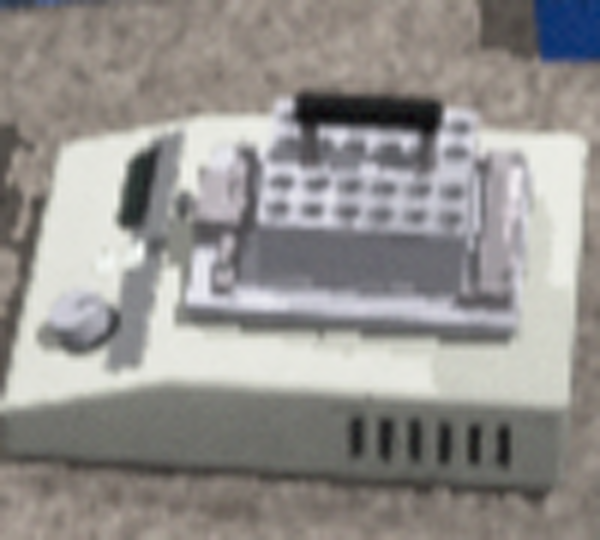

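The block sits flat between the catch (about 220,185) and the rail (about 500,220), released and clear of the gripper.

```bash
python3 -c "
from h import *
print(r.hand_in())"
```

```text
the job is handed in; nothing more can be done
None
```

The small-well block is seated on the shaker deck: tongue under the lip against the back stop, front catch holding against a light upward tug, and gripper released and clear. The job is handed in, but the hand-in returned no verdict.

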